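Fit a lathe tool rest and tighten its clamp screw to the click

ROBOT

A 7-joint arm with a two-finger parallel gripper is mounted at the origin on the work surface. World frame = base frame: x ahead of the robot, y to its left, z up, the work surface at z = 0. Lengths are in mm, angles in rad, forces in N, time in s.
With the tool pointing down it reaches from about 425 to 1025 mm from the base axis. Payload 9.4 kg.
Tool frame: the origin (TCP) lies midway between the tips of the shut fingers; the grasp point (between the pads) lies 19 mm behind it; z points along the fingers, x is the direction in which the jaws open and shut, and the axes are right-handed (so a half turn about z gives the same grasp; the last joint's range is limited). The gripper opens to 85 mm and grips with 20 to 120 N. Pads are 22 mm wide; open, the fingers measure 114 mm over their backs; the gripper's body (76 mm by 85 mm) begins 54 mm behind the grasp point. The pads swing forward as they close: fully open they stand 13 mm farther back than shut.
Start: joints at [-1.372, 0.599, -0.003, 1.599, 0.002, 0.943, -0.08], TCP at [197.434, 697.599, 231.275] pointing down, gripper open.
Joint ranges: [-2.57, 2.57], [-0.35, 1.97], [-1.29, 1.29], [0.11, 2.56], [-1.05, 4.19], [0.11, 1.86], [-2.63, 2.63]. Speed limits (rad/s): [2.22, 2.22, 3.01, 3.01, 3.14, 3.14, 3.14].

INTERFACE

Orientations are given as a unit quaternion [w, x, y, z].
In Python, from bench import readout, cams, job gives the robot as it stands.
- The arm moves only by the tool play_rows, never from a script. Its argument "increments" is a list of rows, each an object with "xyz": the shift along the tool's x, y, z normalised to -1 to 1, where 1 is 40 mm, a list of three; "rotation": the turn, a rotation vector about the tool's x, y, z normalised to -1 to 1, where 1 is 0.08 rad, a list of three. In form: [{"xyz": [dx, dy, dz], "rotation": [rx, ry, rz]}, ...]. A call has 1 to 12 rows; each row shifts and turns the pose as measured when the row begins, along the tool's axes as they then stand; what a row does not reach is not made up. A row lasts 1/12 s, in which the tool goes at most 41.7 mm and 7.16 degrees, less where a joint would pass 70% of its speed; a pose out of reach is approached as far as the arm can. A call with a number of a shift or a turn outside -1 to 1 is refused whole. A call with a gripper value outside its range is refused whole. "gripper" is the opening, from 0 (shut) to 1 (fully open), set as the call begins (left out, the last holds). The fingers move at their own pace and stop on an object; the grip force is fixed at half the most. Time passes only in rows, so rows that do not move let the fingers close. It gives the time, the measured TCP pose, the force and the opening at its end, in the units of the state.
- readout.get_state(): the state, without advancing time (a new reading comes with each control period).
- cams.camera(name): name is "side" or "top" or "wrist"; returns a dict with "color" (384x512x3 uint8, red, green, blue), "mtx" (3x3 intrinsics, pixels), "world_to_cam" (4x4, takes a point from world to camera coordinates). Camera axes: x right, y down, z forward; pixel columns grow to the right and rows downward; lengths in mm; the calibration is good to about 2 mm. A picture is of the moment at which its call begins. There is no depth.
- job.sign_off(): hands the job in, once; it reports no verdict.
The state is a dict: "clock": time; "joint_pos": joint angles; "qvel": joint speeds; "tau": joint torques, N m; "tool_pos": TCP position; "ee_rot": TCP orientation; "contact_force": force on the tool from outside, world axes, zero at the start; "ft_torque": the same for the moment, N m; "grip_width": finger opening in mm.
Only numpy, scipy, OpenCV 4.12 (cv2) and the standard library are available. Lean on these libraries where they do the work, as an engineer would, in place of code of your own. Each camera call takes 0.05 s, during which the arm holds its last target. There are 200 camera calls.

TASK

Take the tool rest with the long bar out of the wooden rack and fit its post fully home in the bore of the lathe's grey carrier, without forcing it, with its bar parallel to the bed tubes. Then pull the click-type torque wrench, already set on the carrier's clamp screw, clockwise (seen from above) until its joint gives, stop there without driving the handle on past the click, ease it back until the handle has straightened, and let go with the screw left tight. Leave everything else where it is.

Things in the scene. Friction and masses are not known exactly. Their poses are not given: they have to be found in the camera images.
- lathe: wood lathe: two parallel steel bed tubes (40 mm dia., centres 100 mm apart, tops 70 mm above the table) running along its y axis; green headstock at the +y end, tailstock at the -y end. Fixed. Origin on the table midway between the tubes
- banjo: grey cast tool-rest carrier (banjo) astride the bed tubes, fixed. Origin on its middle line, 70 mm above the table, midway between the tubes; x points away from the robot. At its robot-side end (x = -120 mm) are two bosses with tops 30 mm above the origin: the bore at y = +60 mm, the clamp screw at y = -60 mm
- bore_mouth (a point): centre of the bore's mouth in the top face of the carrier, 100 mm above the table, axes as the carrier's. Vertical bore of 28 mm for a 25 mm post, 60 mm deep and open below, with a 2 mm chamfer; boss 64 mm square
- rack: wooden block 80 x 180 x 60 mm on the table, fixed, with two holes of 30 mm at y = -50 and +50 mm, a tool rest in each, in either order. Origin at centre of underside
- long_rest: T-shaped steel tool rest, 0.35 to 0.65 kg, loose, upright in the rack. Origin on the post's axis at the underside of the collar (38 mm dia., 10 mm thick) that rests on the rack's top and finally on the carrier's top; z up. Below it the post, 25 mm dia., 50 mm long, end chamfered 3 mm; above it a 22 mm neck and a bar 130 mm long (x), 18 mm wide (y), from 35 to 60 mm above the origin
- wrench_head: torque wrench head: steel ring 44 mm dia., 17 mm high, turning with the clamp screw about a vertical axis. Origin on that axis, 122 mm above the table; x along the neck to the breakaway pivot 40 mm away. The screw turns clockwise (from above) against 0.3 N m for some 0.3 to 0.75 rad, how much is not known beforehand, then is tight and stops dead; it stays where it is left
- wrench_handle: handle, level, hinged to the head at the breakaway pivot. Origin at the pivot, x to its end 197 mm away; 19 mm tube, black 26 mm grip from 100 to 185 mm. In line with the head until 1.6 N m about the pivot (some 11 N at mid-grip), then it gives clockwise, the pull staying about the same instead of rising. Past 0.18 rad is over-tightening; dead stop at 0.3 rad. Eased back, it springs straight
- wrench_grip (a point): middle of the black grip, 140 mm from the pivot and 180 mm from the screw's axis, on the handle's centre line; x along the handle outwards, z up. At least 30 mm clear below the handle over the tubes
- clamp_washer: small steel washer, 36 mm dia. and 3 mm thick, under the wrench head on the screw's axis; origin at the centre of its underside. It sinks 1 mm per rad of clockwise screw turning; with the screw tight its underside is 35.75 mm above the height of the carrier's origin (up to 36.5 mm when slack)
- short_rest: the short-barred tool rest, same make as the long one (post 25 mm dia., bar 70 x 18 x 25 mm), in the other hole of the rack; leave it alone. Origin and axes as for the long rest
- faceplate: steel faceplate lying on the table, disc 80 mm dia., 28 mm high with its hub; bystander; origin at centre of underside
- bowl_blank: wooden disc 100 mm dia., 35 mm thick, on the table; bystander; origin at centre of underside
- jaw_ring: dark steel ring 60 mm dia., 18 mm high, on the table; bystander; origin at centre of underside
Things that resemble listed ones, but are neither listed nor needed, are in the scene too. What is shaped like the long_rest but orange or purple is not meant.

How it is judged (in metres and radians):
On the way, in this order (a step that is already met when the one before it is completed fails the run):
1. the long tool rest is fully home in the bore, bar parallel to the bed tubes (horizontal distance between long_rest and bore_mouth below 0.005 m and z of long_rest in the frame of bore_mouth between -0.004 and 0.003 m and angle between the x axis of long_rest and the y axis of lathe, either way round below 0.25 rad), for 0.2 s.
2. the wrench's joint gives (handle more than 0.05 rad out of line with the head) (all of step 1 and angle between the x axis of wrench_handle and the x axis of wrench_head, either way round above 0.05 rad), for 0.1 s.
At the end, for the whole second after the job is handed in: long rest released in the bore, collar within 3 mm of the carrier's top, centred within 5 mm, bar parallel to the tubes within 0.25 rad; screw still tight (washer within 0.15 mm of its lowest place, i.e. backed off under 0.15 rad); handle straight with the head within 0.03 rad; all at rest (all of step 1 and angle between the x axis of wrench_handle and the x axis of wrench_head, either way round below 0.03 rad and z of clamp_washer in the frame of banjo below 0.0359 m and linear speed of long_rest below 0.02 m/s and angular speed of wrench_handle below 0.05 rad/s); the robot touches nothing.
It fails at once if the handle is driven past the click (more than 0.18 rad out of line with the head: over-tightened) (angle between the x axis of wrench_handle and the x axis of wrench_head, either way round above 0.18 rad).
It fails at once if the tool rest is forced against the carrier (more than 45 N) (contact force between long_rest and banjo above 45 N).
It fails at once if a bystander is moved more than 30 mm (distance of any of short_rest, faceplate, bowl_blank, jaw_ring from where it was at the start of the episode above 0.03 m).
It also fails if it takes over 61 s, if anything falls off the work surface, if the arm or the gripper's body presses on something with over 40 N, if the wrist force passes 120 N, or if a joint passes its speed limit or range.

## Working session

There is one attempt and no reset: what is moved stays moved. The work goes in short steps, Python scripts to look and compute and a tool call to move; the robot and the scene stay as the last step left them, time stands still between calls to the robot, and variables do not carry over. Pictures are saved under pics/ and viewed, about 8 in all and at most 12, crops included, and the job is handed in when it is done.

Besides the shell and the picture viewer there is one more tool, called after "Emit:" as name(argument=value, ...) on one line, values as JSON. play_rows: Moves the arm, as the interface text tells. Its arguments: {"type":"object","properties":{"increments":{"type":"array"},"gripper":{"type":"number"}},"required":["increments"]}

```bash
mkdir -p pics; ls; cat > h.py <<'E'
import numpy as np,cv2
from bench import readout,cams,job
def cap(n,f):
    c=cams.camera(n); cv2.imwrite('pics/'+f+'.png',c['color'][:,:,::-1]); np.savez('pics/'+f+'.npz',m=c['mtx'],w=c['world_to_cam'])
def ray(f,u,v,z):
    d=np.load('pics/'+f+'.npz'); w=d['w']; R=w[:3,:3];t=w[:3,3]
    o=-R.T@t; r=R.T@np.linalg.solve(d['m'],[u,v,1.]); s=(z-o[2])/r[2]; return o+s*r
def proj(f,p):
    d=np.load('pics/'+f+'.npz'); q=d['m']@(d['w'][:3,:3]@np.array(p,float)+d['w'][:3,3]); return q[:2]/q[2]
def crop(f,x0,y0,x1,y1,k,o):
    i=cv2.imread('pics/'+f+'.png')[y0:y1,x0:x1]; cv2.imwrite('pics/'+o+'.png',cv2.resize(i,None,fx=k,fy=k,interpolation=cv2.INTER_CUBIC))
E
python3 - <<'E'
from h import *
print(readout.get_state())
cap('top','t0');cap('side','s0')
a=cv2.imread('pics/t0.png');b=cv2.imread('pics/s0.png')
for n in('t0','s0'):
    d=np.load(f'pics/{n}.npz');print(-d['w'][:3,:3].T@d['w'][:3,3],d['m'][0,0])
cv2.imwrite('pics/t0b.png',cv2.resize(a,(800,600),interpolation=cv2.INTER_CUBIC))
cv2.imwrite('pics/s0b.png',cv2.resize(b,(800,600),interpolation=cv2.INTER_CUBIC))
E
```

```text
pics
{'clock': 0.0, 'joint_pos': array([-1.37169217,  0.60012229, -0.00254059,  1.60014387,  0.00181568,
        0.94288864, -0.07976996]), 'qvel': array([-0.0025495 ,  0.00034967, -0.00130991, -0.0008457 , -0.0021921 ,
        0.00146563,  0.00030234]), 'tau': array([-2.57928159e-04, -7.76488280e+01,  1.56481035e+00, -2.57999557e+01,
        1.22478176e-02,  9.18136036e-03, -8.33231212e-06]), 'tool_pos': array([197.32490103, 697.1354511 , 230.41404504]), 'ee_rot': array([ 5.30848172e-04,  7.97567561e-01,  6.03229125e-01, -5.71651739e-04]), 'contact_force': array([ 0.3935031 , -0.07913845, -0.60674175]), 'ft_torque': array([-0.00818466,  0.01770501, -0.05526317]), 'grip_width': 85.18819552069539}
[ 173.11342564   89.2931278  1726.80637553] 437.4210214413686
[ 218.07993354 -917.92070777 1157.30672921] 451.90031688647815
```

View pics/t0b.png

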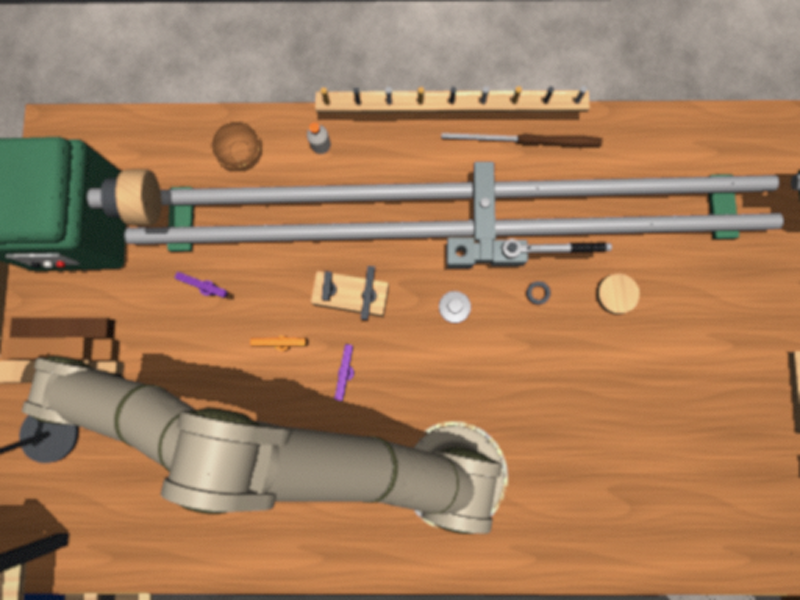

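View pics/s0b.png

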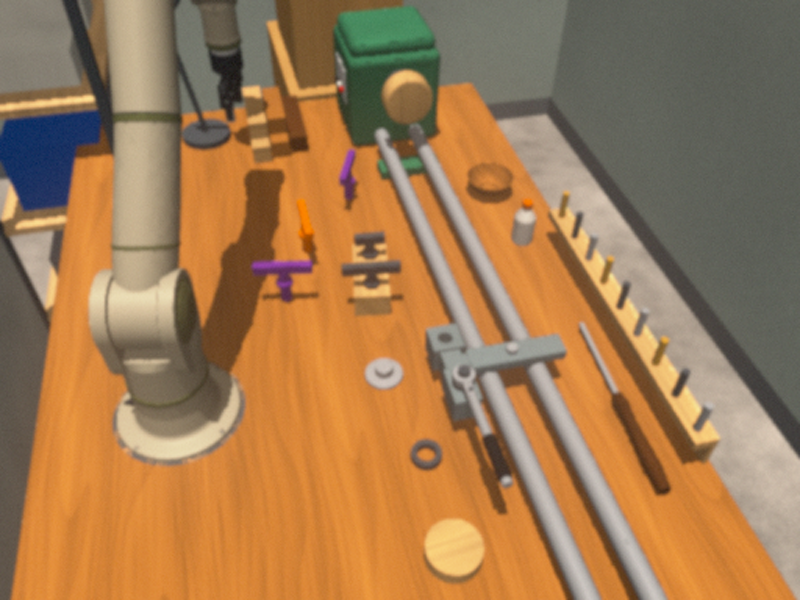

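Top view (800-px scale): dark rests in the rack at (369,293), long bar, and at (328,286), short bar. The orange one (280,342) and the purple ones (203,286), (345,373) are decoys. The carrier bore is at about (461,250), the screw at (512,247) and the grip at (590,247). I'll enlarge to confirm.

```bash
python3 - <<'E'
from h import *
crop('t0',195,98,405,208,3.8,'t0c')
crop('s0',210,140,340,315,3.4,'s0c')
E
```

```text
(no output)
```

View pics/t0c.png

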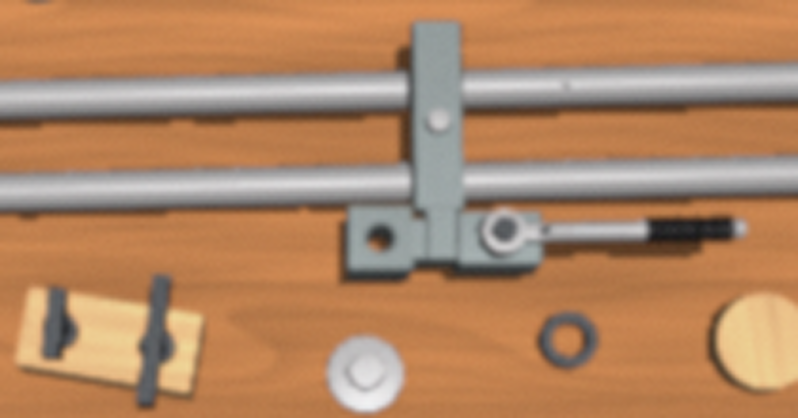

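View pics/s0c.png

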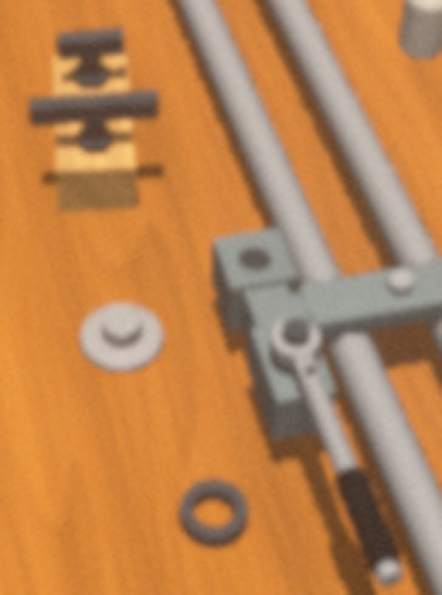

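```bash
python3 - <<'E'
from h import *
T=lambda u,v,z:ray('t0',195+(u+.5)/3.8-.5,98+(v+.5)/3.8-.5,z)
S=lambda u,v,z:ray('s0',210+(u+.5)/3.4-.5,140+(v+.5)/3.4-.5,z)
np.set_printoptions(precision=1,suppress=True)
a,b=T(161,277,120),T(147,405,120);print('bar top',a,b,np.linalg.norm(a-b),(a+b)/2)
a,b=S(32,100,120),S(157,94,120);print('bar side',a,b,np.linalg.norm(a-b),(a+b)/2)
print('rack corners',[T(*p,60) for p in((30,288),(204,313),(190,395))])
print('bore',T(380,238,100),S(254,259,100))
print('boss',[T(*p,100) for p in((349,205),(412,205),(346,268),(412,270),(540,212))])
print('screw',T(504,231,130),S(296,336,130))
print('grip',T(690,229,122),S(368,524,122),'end',T(742,228,122),S(388,572,122), 'gripstart',T(647,231,122),S(345,474,122))
print('tube1',T(100,190,70),T(700,177,70))
E
```

```text
bar top [498.2 203.  120. ] [371.1 215.4 120. ] 127.67025330299646 [434.6 209.2 120. ]
bar side [375.6 219.2 120. ] [499.9 200.4 120. ] 125.74572685628759 [437.7 209.8 120. ]
rack corners [array([499.1, 341.3,  60. ]), array([472.8, 163. ,  60. ]), array([388.6, 176.7,  60. ])]
bore [541.5 -14.6 100. ] [539.7 -19.  100. ]
boss [array([575.5,  16.1, 100. ]), array([575.4, -47.2, 100. ]), array([510.9,  19.7, 100. ]), array([508.7, -46.1, 100. ]), array([ 567.8, -175.3,  100. ])]
screw [ 541.4 -134.6  130. ] [ 541.3 -137.8  130. ]
grip [ 544.8 -319.   122. ] [ 543.2 -324.1  122. ] end [ 545.7 -370.1  122. ] [ 544.2 -367.5  122. ] gripstart [ 542.9 -276.6  122. ] [ 540.3 -276.1  122. ]
tube1 [599.5 270.1  70. ] [ 611.4 -344.8   70. ]
```

Confirmed: the dark long bar is 127 mm by measurement, at crop (154,341), and stands in the rack. The short one is at (57,322). The bore-to-screw distance comes out at 120 mm, as given. Moving towards the rack now.

Emit:
play_rows(increments=[{"xyz": [-0.72, 0.65, 0], "rotation": [0, 0, 0]}, {"xyz": [-0.72, 0.65, 0], "rotation": [0, 0, 0]}, {"xyz": [-0.72, 0.65, 0], "rotation": [0, 0, 0]}, {"xyz": [-0.72, 0.65, 0], "rotation": [0, 0, 0]}, {"xyz": [-0.72, 0.65, 0], "rotation": [0, 0, 0]}, {"xyz": [-0.72, 0.65, 0], "rotation": [0, 0, 0]}, {"xyz": [-0.72, 0.65, 0], "rotation": [0, 0, 0]}, {"xyz": [-0.72, 0.65, 0], "rotation": [0, 0, 0]}, {"xyz": [-0.72, 0.65, 0], "rotation": [0, 0, 0]}, {"xyz": [-0.72, 0.65, 0], "rotation": [0, 0, 0]}, {"xyz": [-0.72, 0.65, 0], "rotation": [0, 0, 0]}, {"xyz": [-0.72, 0.65, 0], "rotation": [0, 0, 0]}], gripper=1)

```text
clock: 1.1
tool_pos: [404.2, 269.3, 224.6]
ee_rot: [-0.001, 0.793, 0.61, -0.003]
contact_force: [2.0, 0.5, 0.1]
grip_width: 85.2
```

```bash
cat >> h.py <<'E'
from scipy.spatial.transform import Rotation as Ro
def plan(p,yaw):
    "units needed in tool axes: shift now, shift after the turn, turn (rotvec)"
    s=readout.get_state(); q=np.array(s['ee_rot']); R=Ro.from_quat(q[[1,2,3,0]])
    x=np.array([np.cos(yaw),np.sin(yaw),0]); z=np.array([0,0,-1.]); G=Ro.from_matrix(np.stack([x,np.cross(z,x),z],1))
    d=np.array(p)-s['tool_pos']; a=R.as_matrix()[:,0]
    np.set_printoptions(precision=3,suppress=True)
    print('t',s['clock'],'tcp',s['tool_pos'],'yaw',np.arctan2(a[1],a[0]),'F',s['contact_force'],'w',s['grip_width'])
    print('shift now',R.inv().apply(d)/40,'after turn',G.inv().apply(d)/40,'turn',(R.inv()*G).as_rotvec()/.08)
E
python3 -c "
from h import *
plan([436,209.5,230],1.45)"
```

```text
t 1.1 tcp [404.234 269.347 224.645] yaw 1.3111985462099138 F [2.    0.519 0.116] w 85.23463809470566
shift now [-1.243  1.151 -0.134] after turn [-1.39   0.969 -0.134] turn [-0.071  0.053 -1.735]
```

Emit:
play_rows(increments=[{"xyz": [-0.62, 0.57, -0.1], "rotation": [0, 0, 0]}, {"xyz": [-0.62, 0.57, 0], "rotation": [0, 0, 0]}, {"xyz": [0, 0, 0], "rotation": [0, 0, -0.9]}, {"xyz": [0, 0, 0], "rotation": [0, 0, -0.85]}, {"xyz": [0, 0, 0], "rotation": [0, 0, 0]}])

```text
clock: 1.52
tool_pos: [439.9, 195.1, 228.5]
ee_rot: [0.001, 0.751, 0.66, -0.005]
contact_force: [0.8, 0.0, 0.1]
grip_width: 85.4
```

```bash
python3 -c "
from h import *
plan([436,209.5,230],1.45)
cap('wrist','w1');cap('top','t1');i=cv2.imread('pics/w1.png');cv2.imwrite('pics/w1b.png',i)
for p in ([436,209.5,120],[500.5,202,120],[371.5,217.3,120]): print(proj('w1',p))"
```

```text
t 1.5167 tcp [439.85  195.146 228.509] yaw 1.4413169905855563 F [0.778 0.033 0.084] w 85.39979627895558
shift now [ 0.343 -0.142 -0.039] after turn [ 0.345 -0.139 -0.037] turn [-0.069  0.101 -0.109]
[268.756 175.336]
[268.586 250.387]
[269.358  89.231]
```

View pics/w1b.png

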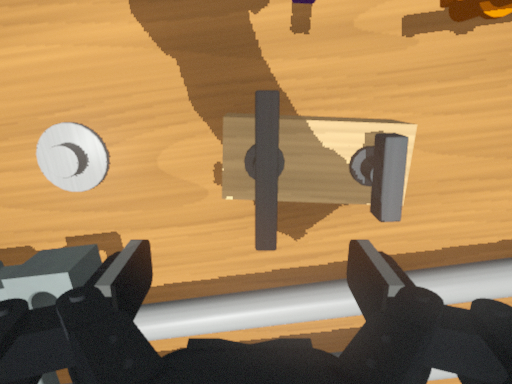

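Wrist view: the long bar's ends are at (267,92) and (266,249). My predictions were (269,89) and (269,250), so it agrees to about 2 mm.

```bash
python3 -c "
from h import *
a,b=ray('w1',267.5,92,120),ray('w1',266,249,120)
c=(a+b)/2;y=np.arctan2(*(b-a)[1::-1]);print(a,b,np.linalg.norm(a-b),c,y)
plan([c[0],c[1],97],y+np.pi/2)"
```

```text
[373.26215954 215.7289452  120.        ] [498.95687605 199.99569574 120.        ] 126.67555762094212 [436.1095178  207.86232047 120.        ] -0.12452270302395813
t 1.6167 tcp [439.439 196.309 228.483] yaw 1.4381662143172647 F [-0.399  0.364  0.407] w 85.26139292717937
shift now [ 0.3   -0.102  3.286] after turn [ 0.276 -0.118  3.287] turn [-0.071  0.095 -0.102]
```

Emit:
play_rows(increments=[{"xyz": [0.3, -0.1, 0], "rotation": [-0.07, 0.1, -0.1]}, {"xyz": [0, 0, 0.8], "rotation": [0, 0, 0]}, {"xyz": [0, 0, 0.8], "rotation": [0, 0, 0]}, {"xyz": [0, 0, 0.6], "rotation": [0, 0, 0]}, {"xyz": [0, 0, 0.2], "rotation": [0, 0, 0]}, {"xyz": [0, 0, 0], "rotation": [0, 0, 0]}])

```text
clock: 2.12
tool_pos: [436.2, 219.9, 130.3]
ee_rot: [-0.001, 0.75, 0.662, 0.005]
contact_force: [-0.3, 0.3, 0.4]
grip_width: 85.3
```

```bash
python3 -c "
from h import *
plan([436.2,208.3,97],1.446)"
```

```text
t 2.1167 tcp [436.238 219.934 130.285] yaw 1.4466232111735633 F [-0.341  0.293  0.429] w 85.34536396439016
shift now [-0.297  0.031  0.829] after turn [-0.289  0.035  0.832] turn [ 0.069 -0.122  0.007]
```

Emit:
play_rows(increments=[{"xyz": [-0.28, 0.03, 0], "rotation": [0.04, -0.06, 0]}, {"xyz": [0, 0, 0], "rotation": [0, 0, 0]}, {"xyz": [0, 0, 0.4], "rotation": [0, 0, 0]}, {"xyz": [0, 0, 0.2], "rotation": [0, 0, 0]}, {"xyz": [0, 0, 0], "rotation": [0, 0, 0]}, {"xyz": [0, 0, 0], "rotation": [0, 0, 0]}])

```text
clock: 2.62
tool_pos: [436.3, 211.8, 108.5]
ee_rot: [-0.001, 0.749, 0.663, 0.005]
contact_force: [0.2, -0.7, -0.3]
grip_width: 85.4
```

```bash
python3 -c "
from h import *
plan([436.2,208.3,97],1.446)"
```

```text
t 2.6167 tcp [436.289 211.833 108.458] yaw 1.4483761728899565 F [ 0.219 -0.715 -0.291] w 85.44117600369296
shift now [-0.09   0.007  0.286] after turn [-0.088  0.009  0.286] turn [ 0.065 -0.101  0.029]
```

Emit:
play_rows(increments=[{"xyz": [-0.09, 0, 0.28], "rotation": [0.07, -0.1, 0]}, {"xyz": [0, 0, 0], "rotation": [0, 0, 0]}, {"xyz": [0, 0, 0], "rotation": [0, 0, 0]}])

```text
clock: 2.87
tool_pos: [436.8, 208.4, 98.0]
ee_rot: [0.0, 0.749, 0.662, 0.001]
contact_force: [-0.2, 0.9, 0.3]
grip_width: 85.6
```

Emit:
play_rows(increments=[{"xyz": [0, 0, 0], "rotation": [0, 0, 0]}, {"xyz": [0, 0, 0], "rotation": [0, 0, 0]}, {"xyz": [0, 0, 0], "rotation": [0, 0, 0]}, {"xyz": [0, 0, 0], "rotation": [0, 0, 0]}, {"xyz": [0, 0, 0], "rotation": [0, 0, 0]}, {"xyz": [0, 0, 0], "rotation": [0, 0, 0]}, {"xyz": [0, 0, 0], "rotation": [0, 0, 0]}, {"xyz": [0, 0, 0], "rotation": [0, 0, 0]}], gripper=0)

```text
clock: 3.53
tool_pos: [437.0, 208.3, 98.8]
ee_rot: [0.0, 0.749, 0.662, 0.001]
contact_force: [-0.0, -0.2, -1.3]
grip_width: 16.9
```

```bash
python3 -c "
from h import *
plan([436.2,208.3,230],1.446)"
```

```text
t 3.5333 tcp [437.045 208.285  98.823] yaw 1.4472289481277445 F [-0.034 -0.173 -1.261] w 16.898749652160706
shift now [ 0.002 -0.015 -3.279] after turn [-0.002 -0.021 -3.279] turn [ 0.025 -0.018  0.015]
```

Emit:
play_rows(increments=[{"xyz": [0, 0, -0.3], "rotation": [0, 0, 0]}, {"xyz": [0, 0, -0.6], "rotation": [0, 0, 0]}, {"xyz": [0, 0, -0.6], "rotation": [0, 0, 0]}, {"xyz": [0, 0, -0.6], "rotation": [0, 0, 0]}, {"xyz": [0, 0, -0.6], "rotation": [0, 0, 0]}, {"xyz": [0, 0, -0.4], "rotation": [0, 0, 0]}, {"xyz": [0, 0, -0.2], "rotation": [0, 0, 0]}, {"xyz": [0, 0, 0], "rotation": [0, 0, 0]}, {"xyz": [0, 0, 0], "rotation": [0, 0, 0]}])

```text
clock: 4.28
tool_pos: [432.8, 206.0, 231.4]
ee_rot: [-0.001, 0.749, 0.662, -0.005]
contact_force: [0.1, 0.5, -6.7]
grip_width: 16.8
```

Emit:
play_rows(increments=[{"xyz": [0, 0, 0], "rotation": [0, 0, 0.4]}, {"xyz": [0, 0, 0], "rotation": [0, 0, 0.8]}, {"xyz": [0, 0, 0], "rotation": [0, 0, 1]}, {"xyz": [0, 0, 0], "rotation": [0, 0, 1]}, {"xyz": [0, 0, 0], "rotation": [0, 0, 1]}, {"xyz": [0, 0, 0], "rotation": [0, 0, 1]}, {"xyz": [0, 0, 0], "rotation": [0, 0, 1]}, {"xyz": [0, 0, 0], "rotation": [0, 0, 1]}, {"xyz": [0, 0, 0], "rotation": [0, 0, 1]}, {"xyz": [0, 0, 0], "rotation": [0, 0, 1]}, {"xyz": [0, 0, 0], "rotation": [0, 0, 0.6]}, {"xyz": [0, 0, 0], "rotation": [0, 0, 0.3]}])

```text
clock: 5.28
tool_pos: [424.1, 200.9, 213.0]
ee_rot: [0.007, 0.955, 0.296, -0.02]
contact_force: [-0.5, -0.1, -6.1]
grip_width: 16.6
```

```bash
python3 -c "
from h import *
plan([541,-15.5,232],0.0194)"
```

```text
t 5.2833 tcp [424.132 200.861 213.007] yaw 0.6018010007548804 F [-0.494 -0.08  -6.098] w 16.596313865837224
shift now [-0.673  6.113 -0.442] after turn [ 2.816  5.465 -0.475] turn [0.162 0.499 7.279]
```

Emit:
play_rows(increments=[{"xyz": [0, 0, -0.7], "rotation": [0, 0.25, 0.3]}, {"xyz": [0, 0.3, 0], "rotation": [0.1, 0.25, 0.6]}, {"xyz": [0, 0.6, 0], "rotation": [0, 0, 1]}, {"xyz": [0.1, 0.7, 0], "rotation": [0, 0, 1]}, {"xyz": [0.2, 0.7, 0], "rotation": [0, 0, 1]}, {"xyz": [0.3, 0.7, 0], "rotation": [0, 0, 1]}, {"xyz": [0.3, 0.7, 0], "rotation": [0, 0, 1]}, {"xyz": [0.3, 0.6, 0], "rotation": [0, 0, 0.5]}, {"xyz": [0.2, 0.4, 0], "rotation": [0, 0, 0]}, {"xyz": [0, 0, 0], "rotation": [0, 0, 0]}])

```text
clock: 6.12
tool_pos: [537.3, 26.0, 227.6]
ee_rot: [0.002, 0.999, 0.034, -0.007]
contact_force: [0.2, 0.8, -6.3]
grip_width: 16.8
```

```bash
python3 -c "
from h import *
plan([541,-15.5,232],0.0194)"
```

```text
t 6.1167 tcp [537.344  25.985 227.595] yaw 0.06745965542516573 F [ 0.226  0.79  -6.341] w 16.79125002429479
shift now [ 0.02   1.041 -0.107] after turn [ 0.071  1.039 -0.11 ] turn [0.05  0.179 0.601]
```

Emit:
play_rows(increments=[{"xyz": [0.03, 0.5, 0], "rotation": [0.03, 0.1, 0.3]}, {"xyz": [0.02, 0.4, 0], "rotation": [0, 0.05, 0.2]}, {"xyz": [0, 0, 0], "rotation": [0, 0, 0]}, {"xyz": [0, 0, 0.2], "rotation": [0, 0, 0]}, {"xyz": [0, 0, 0], "rotation": [0, 0, 0]}, {"xyz": [0, 0, 0], "rotation": [0, 0, 0]}])

```text
clock: 6.62
tool_pos: [538.2, -13.7, 211.6]
ee_rot: [0.002, 1.0, 0.011, -0.005]
contact_force: [-0.6, 0.1, -5.6]
grip_width: 16.7
```

```bash
python3 -c "
from h import *
plan([541,-15.5,205],0.0194)
cap('top','t2');cap('side','s2');cap('wrist','w2')
s=readout.get_state();p=s['tool_pos']
for dz in(-38.8,-88.8): print(proj('s2',[p[0],p[1],p[2]+dz]),proj('t2',[p[0],p[1],p[2]+dz]))
a=cv2.resize(cv2.imread('pics/s2.png')[170:270,240:340],None,fx=4,fy=4,interpolation=2)
b=cv2.resize(cv2.imread('pics/w2.png'),(533,400))[:,:390]
cv2.imwrite('pics/c2.png',np.hstack([a,b]))"
```

```text
t 6.6167 tcp [538.157 -13.662 211.607] yaw 0.022646466264199687 F [-0.559  0.063 -5.561] w 16.666008180081874
shift now [0.072 0.047 0.165] after turn [0.07  0.047 0.165] turn [0.047 0.132 0.041]
[284.836 198.364] [295.521 156.611]
[283.897 209.537] [294.68  159.671]
```

View pics/c2.png

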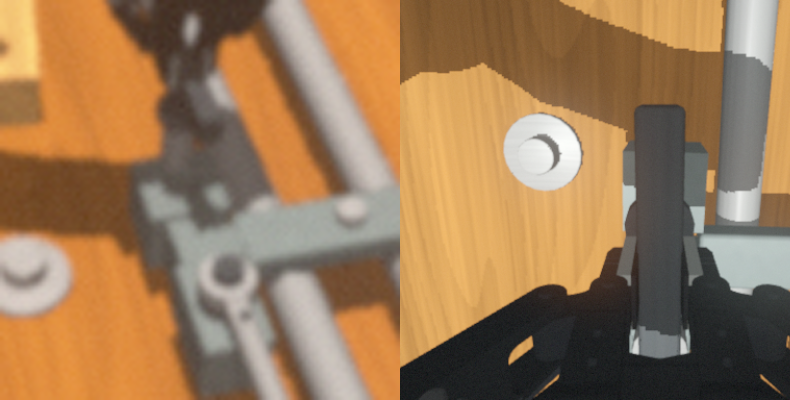

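Side crop: the post hangs over the boss. The wrist view shows the boss's far edge at combined pixels (627,150)–(706,150). I'll check the bore's x from that.

```bash
python3 -c "
from h import *
i=cv2.imread('pics/w2.png')[60:250,190:350]; cv2.imwrite('pics/c3.png',cv2.resize(i,None,fx=3.1,fy=3.1,interpolation=2))
for u,v in((627,150),(706,150),(627,143),(706,143)): print(ray('w2',(u-400)/1.041,v/1.041,100))
for p in([541,-15.5,100],[510,17,100],[573,17,100],[538.2,51.3,232.8],[538.2,-14,172.8],[538.2,-14,180.8]): print(proj('w2',p), (proj('w2',p)-[190,60])*3.1)"
```

```text
[512.61948218  14.56968943 100.        ]
[571.38715874  16.02768392 100.        ]
[512.63779721  19.7882264  100.        ]
[571.06850192  21.22511863 100.        ]
[253.59519729 182.27243626] [197.14511159 379.0445524 ]
[214.66500665 140.88666516] [ 76.4615206 250.748662 ]
[296.11222299 142.89345282] [328.94789128 256.96970374]
[251.62941298 104.78778385] [191.05118023 138.84212994]
[249.18831423 213.66042497] [183.48377412 476.34731739]
[249.03951136 218.8324333 ] [183.02248521 492.38054323]
```

View pics/c3.png

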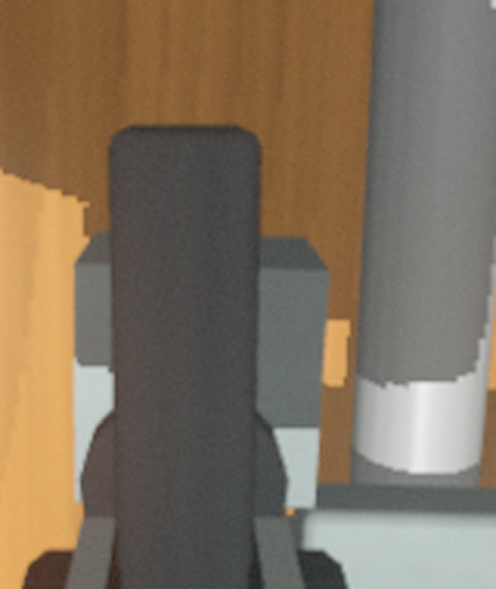

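The boss's x edges match (centre 541.3). Its y edge puts the bore at y ≈ -18, where the top camera said -14.6 and the side camera -19, so I take -17.5. The rest sits about +2 mm in y of the TCP. Aligning to TCP (541.2, -19.5).

Emit:
play_rows(increments=[{"xyz": [0.08, 0.15, 0], "rotation": [0.05, 0.13, 0]}, {"xyz": [0, 0, 0], "rotation": [0, 0, 0]}, {"xyz": [0, 0, 0.2], "rotation": [0, 0, 0]}, {"xyz": [0, 0, 0], "rotation": [0, 0, 0]}, {"xyz": [0, 0, 0], "rotation": [0, 0, 0]}])

```text
clock: 7.18
tool_pos: [542.9, -18.4, 204.1]
ee_rot: [-0.001, 1.0, 0.013, 0.002]
contact_force: [-1.1, 0.2, -5.8]
grip_width: 16.9
```

```bash
python3 -c "
from h import *
plan([541.2,-19.5,190],0.0194)"
```

```text
t 7.1833 tcp [542.909 -18.397 204.142] yaw 0.02615065675500863 F [-1.095  0.15  -5.831] w 16.93703568458878
shift now [-0.045  0.027  0.353] after turn [-0.043  0.027  0.354] turn [-0.017 -0.049  0.084]
```

Emit:
play_rows(increments=[{"xyz": [-0.04, 0.03, 0.1], "rotation": [0, -0.03, 0]}, {"xyz": [0, 0, 0.1], "rotation": [0, 0, 0]}, {"xyz": [0, 0, 0.1], "rotation": [0, 0, 0]}, {"xyz": [0, 0, 0.05], "rotation": [0, 0, 0]}, {"xyz": [0, 0, 0], "rotation": [0, 0, 0]}])

```text
clock: 7.6
tool_pos: [541.0, -19.5, 188.4]
ee_rot: [-0.001, 1.0, 0.013, 0.0]
contact_force: [-0.5, 1.1, -6.1]
grip_width: 16.6
```

```bash
python3 -c "
from h import *
plan([541.2,-19.5,185],0.0194)"
```

```text
t 7.6 tcp [541.006 -19.519 188.36 ] yaw 0.026382081035617812 F [-0.451  1.104 -6.091] w 16.639464377145472
shift now [ 0.005 -0.     0.084] after turn [ 0.005 -0.     0.084] turn [-0.018 -0.008  0.087]
```

Position is spot on. The post end is about at the mouth, so I descend gently.

Emit:
play_rows(increments=[{"xyz": [0, 0, 0.06], "rotation": [0, 0, 0]}, {"xyz": [0, 0, 0.06], "rotation": [0, 0, 0]}, {"xyz": [0, 0, 0], "rotation": [0, 0, 0]}])

```text
clock: 7.85
tool_pos: [541.1, -19.5, 182.9]
ee_rot: [-0.001, 1.0, 0.013, 0.0]
contact_force: [-0.1, -0.3, -6.7]
grip_width: 16.6
```

Emit:
play_rows(increments=[{"xyz": [0, 0, 0.06], "rotation": [0, 0, 0]}, {"xyz": [0, 0, 0.06], "rotation": [0, 0, 0]}, {"xyz": [0, 0, 0], "rotation": [0, 0, 0]}])

```text
clock: 8.1
tool_pos: [541.2, -19.4, 177.7]
ee_rot: [-0.001, 1.0, 0.013, 0.0]
contact_force: [-0.3, 0.0, -5.9]
grip_width: 16.6
```

Inserted 11 mm with no contact force. Continuing.

Emit:
play_rows(increments=[{"xyz": [0, 0, 0.1], "rotation": [0, 0, 0]}, {"xyz": [0, 0, 0.1], "rotation": [0, 0, 0]}, {"xyz": [0, 0, 0.1], "rotation": [0, 0, 0]}, {"xyz": [0, 0, 0], "rotation": [0, 0, 0]}])

```text
clock: 8.43
tool_pos: [541.5, -19.3, 164.6]
ee_rot: [-0.001, 1.0, 0.013, 0.001]
contact_force: [0.9, 0.2, -5.9]
grip_width: 16.7
```

Emit:
play_rows(increments=[{"xyz": [0, 0, 0.1], "rotation": [0, 0, 0]}, {"xyz": [0, 0, 0.1], "rotation": [0, 0, 0]}, {"xyz": [0, 0, 0.1], "rotation": [0, 0, 0]}, {"xyz": [0, 0, 0], "rotation": [0, 0, 0]}])

```text
clock: 8.77
tool_pos: [541.5, -19.3, 151.1]
ee_rot: [-0.001, 1.0, 0.013, 0.001]
contact_force: [-0.5, 0.5, -6.5]
grip_width: 16.6
```

```bash
python3 -c "
from h import *
plan([541.2,-19.5,139],0.0194)"
```

```text
t 8.7667 tcp [541.483 -19.335 151.104] yaw 0.026717028983537817 F [-0.502  0.525 -6.541] w 16.552453656823214
shift now [-0.008  0.004  0.303] after turn [-0.007  0.004  0.303] turn [-0.017 -0.014  0.091]
```

Emit:
play_rows(increments=[{"xyz": [0, 0, 0.08], "rotation": [0, 0, 0]}, {"xyz": [0, 0, 0.08], "rotation": [0, 0, 0]}, {"xyz": [0, 0, 0.05], "rotation": [0, 0, 0]}, {"xyz": [0, 0, 0], "rotation": [0, 0, 0]}])

```text
clock: 9.1
tool_pos: [541.6, -19.4, 141.6]
ee_rot: [-0.001, 1.0, 0.013, 0.001]
contact_force: [-0.3, 0.1, -6.2]
grip_width: 16.7
```

Emit:
play_rows(increments=[{"xyz": [0, 0, 0.03], "rotation": [0, 0, 0]}, {"xyz": [0, 0, 0.03], "rotation": [0, 0, 0]}, {"xyz": [0, 0, 0], "rotation": [0, 0, 0]}])

```text
clock: 9.35
tool_pos: [541.7, -19.4, 139.0]
ee_rot: [-0.001, 1.0, 0.013, 0.001]
contact_force: [0.7, 0.2, -6.8]
grip_width: 16.7
```

Emit:
play_rows(increments=[{"xyz": [0, 0, 0.03], "rotation": [0, 0, 0]}, {"xyz": [0, 0, 0], "rotation": [0, 0, 0]}])

```text
clock: 9.52
tool_pos: [542.0, -19.4, 139.3]
ee_rot: [-0.001, 1.0, 0.013, 0.001]
contact_force: [-1.0, -0.3, -7.4]
grip_width: 16.5
```

Emit:
play_rows(increments=[{"xyz": [0, 0, 0], "rotation": [0, 0, 0]}, {"xyz": [0, 0, 0], "rotation": [0, 0, 0]}, {"xyz": [0, 0, 0], "rotation": [0, 0, 0]}, {"xyz": [0, 0, 0], "rotation": [0, 0, 0]}, {"xyz": [0, 0, 0], "rotation": [0, 0, 0]}, {"xyz": [0, 0, 0], "rotation": [0, 0, 0]}], gripper=1)

```text
clock: 10.02
tool_pos: [544.5, -19.5, 141.3]
ee_rot: [-0.001, 1.0, 0.013, 0.004]
contact_force: [-0.1, 1.0, 0.7]
grip_width: 84.9
```

Emit:
play_rows(increments=[{"xyz": [0, 0, -0.3], "rotation": [0, 0, 0]}, {"xyz": [0, 0, -0.6], "rotation": [0, 0, 0]}, {"xyz": [0, 0, -0.7], "rotation": [0, 0, 0]}, {"xyz": [0, 0, -0.7], "rotation": [0, 0, 0]}, {"xyz": [0, 0, -0.5], "rotation": [0, 0, 0]}, {"xyz": [0, 0, -0.2], "rotation": [0, 0, 0]}, {"xyz": [0, 0, 0], "rotation": [0, 0, 0]}])

```text
clock: 10.6
tool_pos: [542.8, -20.2, 264.7]
ee_rot: [-0.001, 1.0, 0.013, 0.002]
contact_force: [-0.1, 0.3, -0.2]
grip_width: 85.2
```

```bash
python3 -c "
from h import *
plan([543.5,-320,220],0.0194)
cap('wrist','w4');cap('side','s4')
for p in([541.2,-17.5,160],[541.2,-17.5,100]):print(proj('w4',p),proj('s4',p))
a=cv2.resize(cv2.imread('pics/s4.png')[170:270,240:340],None,fx=4,fy=4,interpolation=2)
b=cv2.resize(cv2.imread('pics/w4.png'),(533,400))[:,:390]
cv2.imwrite('pics/c4.png',np.hstack([a,b]))"
```

```text
t 10.6 tcp [542.78  -20.23  264.745] yaw 0.02564434442980305 F [-0.128  0.291 -0.229] w 85.17945135494163
shift now [-0.179  7.494  1.107] after turn [-0.127  7.493  1.119] turn [-0.018 -0.053  0.078]
[246.085 179.232] [285.811 202.234]
[246.381 162.771] [284.667 215.391]
```

View pics/c4.png

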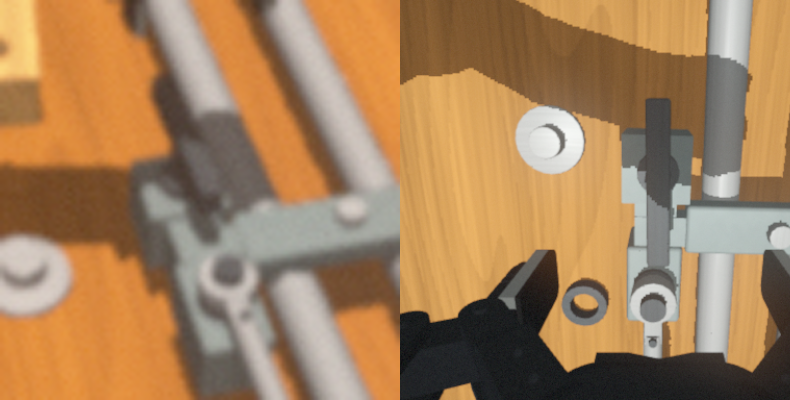

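The rest is seated: collar on the boss, bar parallel to the tubes. The wrench head is at wrist (653,305), undisturbed. Moving over to the grip.

Emit:
play_rows(increments=[{"xyz": [0, 0.4, 0], "rotation": [0, 0, 0]}, {"xyz": [0, 0.7, 0.1], "rotation": [0, 0, 0]}, {"xyz": [0, 0.8, 0.1], "rotation": [0, 0, 0]}, {"xyz": [0, 0.8, 0.1], "rotation": [0, 0, 0]}, {"xyz": [0, 0.8, 0.1], "rotation": [0, 0, 0]}, {"xyz": [0, 0.8, 0.1], "rotation": [0, 0, 0]}, {"xyz": [0, 0.8, 0], "rotation": [0, 0, 0]}, {"xyz": [0, 0.7, 0], "rotation": [0, 0, 0]}, {"xyz": [0, 0.4, 0], "rotation": [0, 0, 0]}, {"xyz": [0, 0, 0], "rotation": [0, 0, 0]}, {"xyz": [0, 0, 0], "rotation": [0, 0, 0]}])

```text
clock: 11.62
tool_pos: [542.2, -274.1, 219.6]
ee_rot: [-0.004, 1.0, 0.016, -0.013]
contact_force: [-0.5, -0.2, -1.1]
grip_width: 85.6
```

```bash
python3 -c "
from h import *
plan([544,-319,180],0.0)
cap('wrist','w5')
for p in([544,-319,122],[541.4,-137.5,130]):print(proj('w5',p),'px')
s=readout.get_state()['tool_pos'];print(proj('w5',s-[0,0,0]))
cv2.imwrite('pics/w5b.png',cv2.imread('pics/w5.png'))"
```

```text
t 11.6167 tcp [ 542.204 -274.087  219.576] yaw 0.03246973611063517 F [-0.54  -0.228 -1.145] w 85.63464141422868
shift now [0.034 1.132 0.979] after turn [0.045 1.123 0.989] turn [-0.099  0.327  0.404]
[252.297 240.404] px
[258.016 -21.013] px
[247.945 241.83 ]
```

View pics/w5b.png

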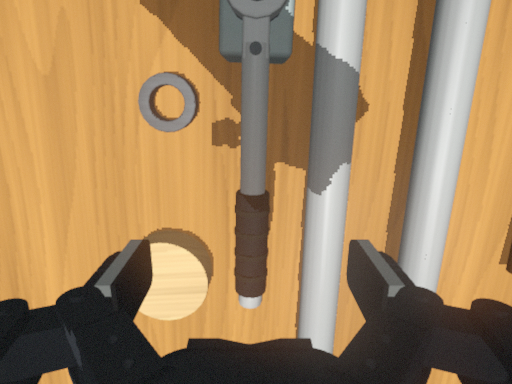

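The wrist view shows the grip centre at (252,244), predicted (252,240), and the pivot at (256,47). Descending astride the grip.

Emit:
play_rows(increments=[{"xyz": [0.03, 0.5, 0], "rotation": [-0.1, 0.3, 0.3]}, {"xyz": [0.02, 0.4, 0.2], "rotation": [0, 0, 0]}, {"xyz": [0, 0.2, 0.3], "rotation": [0, 0, 0]}, {"xyz": [0, 0, 0.3], "rotation": [0, 0, 0]}, {"xyz": [0, 0, 0.2], "rotation": [0, 0, 0]}, {"xyz": [0, 0, 0], "rotation": [0, 0, 0]}])

```text
clock: 12.17
tool_pos: [545.8, -309.2, 172.7]
ee_rot: [-0.003, 1.0, 0.009, -0.003]
contact_force: [-0.2, -0.1, -0.3]
grip_width: 85.3
```

```bash
python3 -c "
from h import *
plan([544,-320,102],0.0)"
```

```text
t 12.1667 tcp [ 545.837 -309.247  172.691] yaw 0.01774381137822892 F [-0.161 -0.051 -0.293] w 85.25483494326024
shift now [-0.04   0.279  1.766] after turn [-0.046  0.269  1.767] turn [-0.076  0.073  0.222]
```

Emit:
play_rows(increments=[{"xyz": [-0.04, 0.28, 0], "rotation": [-0.07, 0.07, 0.1]}, {"xyz": [0, 0, 0.3], "rotation": [0, 0, 0]}, {"xyz": [0, 0, 0.5], "rotation": [0, 0, 0]}, {"xyz": [0, 0, 0.5], "rotation": [0, 0, 0]}, {"xyz": [0, 0, 0.3], "rotation": [0, 0, 0]}, {"xyz": [0, 0, 0], "rotation": [0, 0, 0]}])

```text
clock: 12.67
tool_pos: [546.0, -319.0, 105.3]
ee_rot: [0.0, 1.0, 0.006, 0.002]
contact_force: [-0.4, 0.5, 0.5]
grip_width: 85.5
```

Emit:
play_rows(increments=[{"xyz": [0, 0, 0], "rotation": [0, 0, 0]}, {"xyz": [0, 0, 0], "rotation": [0, 0, 0]}, {"xyz": [0, 0, 0], "rotation": [0, 0, 0]}, {"xyz": [0, 0, 0], "rotation": [0, 0, 0]}], gripper=0.5)

```text
clock: 13.0
tool_pos: [546.4, -319.1, 106.2]
ee_rot: [0.0, 1.0, 0.006, 0.002]
contact_force: [0.3, 0.4, -0.0]
grip_width: 42.7
```

```bash
python3 -c "
from h import *
plan([544,-320,102],0.0)"
```

```text
t 13.0 tcp [ 546.433 -319.137  106.231] yaw 0.012711221139621575 F [ 0.257  0.415 -0.007] w 42.684482296938185
shift now [-0.062  0.021  0.106] after turn [-0.061  0.022  0.106] turn [ 0.011 -0.051  0.159]
```

Emit:
play_rows(increments=[{"xyz": [-0.06, 0, 0.05], "rotation": [0, 0, 0]}, {"xyz": [-0.06, 0, 0.02], "rotation": [0, 0, 0]}, {"xyz": [-0.06, 0, 0.02], "rotation": [0, 0, 0.1]}, {"xyz": [-0.06, 0, 0], "rotation": [0, 0, 0.1]}, {"xyz": [-0.07, 0, 0], "rotation": [0, 0, 0.2]}, {"xyz": [-0.08, 0, 0], "rotation": [0, 0, 0.22]}, {"xyz": [-0.1, 0, 0], "rotation": [0, 0, 0.28]}, {"xyz": [-0.1, 0, 0], "rotation": [0, 0, 0.28]}, {"xyz": [-0.1, 0, 0], "rotation": [0, 0, 0.28]}, {"xyz": [-0.1, 0, 0], "rotation": [0, 0, 0.28]}, {"xyz": [-0.1, 0, 0], "rotation": [0, 0, 0.28]}, {"xyz": [-0.1, 0, 0], "rotation": [0, 0, 0.28]}])

```text
clock: 14.0
tool_pos: [505.9, -316.3, 104.5]
ee_rot: [0.001, 0.996, -0.094, 0.005]
contact_force: [2.0, 0.8, -0.2]
grip_width: 42.9
```

```bash
cat >> h.py <<'E'
def arc(C=(541.4,-137.5)):
    s=readout.get_state(); q=np.array(s['ee_rot']); R=Ro.from_quat(q[[1,2,3,0]]).as_matrix(); p=s['tool_pos']
    yaw=np.arctan2(R[1,0],R[0,0]); f=p[:2]+R[:2,0]*(s['grip_width']/2-13)   # handle centre line if touching the far finger
    v=f-C; al=np.arctan2(-v[0],-v[1])
    F=s['contact_force'];print('t %.2f'%s['clock'],'tcp',np.round(p,1),'yaw %.3f handle angle %.3f r %.1f'%(yaw,al,np.hypot(*v)),'pullF %.1f'%(R[:,0]@F),'F',np.round(F,1),'w %.1f'%s['grip_width'],'tilt',np.round(R[:2,2],3))
E
python3 -c "
from h import *
arc()"
```

```text
t 14.00 tcp [ 505.9 -316.3  104.5] yaw -0.188 handle angle 0.149 r 182.5 pullF 1.8 F [ 2.   0.8 -0.2] w 42.9 tilt [ 0.01  -0.002]
```

Contact with 1.8 N, matching the slack screw torque. Continuing along the arc.

Emit:
play_rows(increments=[{"xyz": [-0.1, 0, 0], "rotation": [0, 0, 0.2]}, {"xyz": [-0.1, 0, 0], "rotation": [0, 0, 0.2]}, {"xyz": [-0.1, 0, 0], "rotation": [0, 0, 0.2]}, {"xyz": [-0.1, 0, 0], "rotation": [0, 0, 0.2]}, {"xyz": [-0.1, 0, 0], "rotation": [0, 0, 0.2]}, {"xyz": [0, 0, 0], "rotation": [0, 0, 0]}])

```text
clock: 14.5
tool_pos: [483.4, -311.3, 104.5]
ee_rot: [0.0, 0.99, -0.139, 0.005]
contact_force: [0.3, 0.2, -0.0]
grip_width: 43.2
```

```bash
python3 -c "
from h import *
arc()"
```

```text
t 14.50 tcp [ 483.4 -311.3  104.5] yaw -0.280 handle angle 0.275 r 183.0 pullF 0.2 F [ 0.3  0.2 -0. ] w 43.2 tilt [ 0.01  -0.002]
```

Emit:
play_rows(increments=[{"xyz": [-0.07, 0, 0], "rotation": [0, 0, 0.2]}, {"xyz": [-0.07, 0, 0], "rotation": [0, 0, 0.2]}, {"xyz": [-0.07, 0, 0], "rotation": [0, 0, 0.2]}])

```text
clock: 14.75
tool_pos: [475.6, -308.8, 104.6]
ee_rot: [0.0, 0.986, -0.165, 0.006]
contact_force: [4.9, 1.1, -0.5]
grip_width: 42.7
```

```bash
python3 -c "
from h import *
arc()"
```

```text
t 14.75 tcp [ 475.6 -308.8  104.6] yaw -0.331 handle angle 0.321 r 183.4 pullF 4.3 F [ 4.9  1.1 -0.5] w 42.7 tilt [ 0.011 -0.003]
```

Emit:
play_rows(increments=[{"xyz": [-0.06, 0, 0], "rotation": [0, 0, 0.15]}, {"xyz": [-0.06, 0, 0], "rotation": [0, 0, 0.15]}])

```text
clock: 14.92
tool_pos: [474.9, -308.1, 105.3]
ee_rot: [0.002, 0.984, -0.177, 0.009]
contact_force: [9.7, -0.8, -3.1]
grip_width: 42.6
```

Emit:
play_rows(increments=[{"xyz": [-0.06, 0, 0], "rotation": [0, 0, 0.15]}, {"xyz": [-0.06, 0, 0], "rotation": [0, 0, 0.15]}])

```text
clock: 15.08
tool_pos: [475.4, -307.7, 106.0]
ee_rot: [0.003, 0.982, -0.189, 0.014]
contact_force: [9.0, -1.1, -4.7]
grip_width: 42.4
```

```bash
python3 -c "
from h import *
arc()"
```

```text
t 15.08 tcp [ 475.4 -307.7  106. ] yaw -0.381 handle angle 0.325 r 182.8 pullF 8.6 F [ 9.  -1.1 -4.7] w 42.4 tilt [ 0.026 -0.011]
```

Stalled at handle angle 0.325 with 9 N, so the screw is tight. Pressing on in slightly larger, watched steps.

Emit:
play_rows(increments=[{"xyz": [-0.12, 0, 0.02], "rotation": [0, -0.2, 0]}, {"xyz": [-0.12, 0, 0.02], "rotation": [0, -0.2, 0]}])

```text
clock: 15.25
tool_pos: [472.0, -306.8, 105.4]
ee_rot: [0.002, 0.982, -0.19, 0.003]
contact_force: [10.0, -3.0, -1.6]
grip_width: 42.6
```

```bash
python3 -c "
from h import *
arc()"
```

```text
t 15.25 tcp [ 472.  -306.8  105.4] yaw -0.382 handle angle 0.344 r 183.1 pullF 10.4 F [10.  -3.  -1.6] w 42.6 tilt [ 0.006 -0.006]
```

Emit:
play_rows(increments=[{"xyz": [-0.13, 0, 0], "rotation": [0, -0.1, 0]}, {"xyz": [-0.13, 0, 0], "rotation": [0, -0.1, 0]}])

```text
clock: 15.42
tool_pos: [468.8, -306.0, 106.3]
ee_rot: [0.004, 0.982, -0.19, 0.001]
contact_force: [10.8, -3.3, -5.3]
grip_width: 42.6
```

```bash
python3 -c "
from h import *
arc()"
```

```text
t 15.42 tcp [ 468.8 -306.   106.3] yaw -0.382 handle angle 0.362 r 183.4 pullF 11.2 F [10.8 -3.3 -5.3] w 42.6 tilt [ 0.001 -0.008]
```

Emit:
play_rows(increments=[{"xyz": [-0.13, 0, 0.01], "rotation": [0, -0.05, 0]}, {"xyz": [-0.13, 0, 0.01], "rotation": [0, -0.05, 0]}])

```text
clock: 15.58
tool_pos: [465.5, -305.0, 106.4]
ee_rot: [0.006, 0.982, -0.19, 0.003]
contact_force: [10.8, -3.7, -7.2]
grip_width: 42.6
```

```bash
python3 -c "
from h import *
arc()"
```

```text
t 15.58 tcp [ 465.5 -305.   106.4] yaw -0.382 handle angle 0.380 r 183.8 pullF 11.3 F [10.8 -3.7 -7.2] w 42.6 tilt [ 0.003 -0.013]
```

Emit:
play_rows(increments=[{"xyz": [-0.13, 0, 0], "rotation": [0.05, -0.05, 0]}, {"xyz": [-0.13, 0, 0], "rotation": [0.05, -0.05, 0]}, {"xyz": [-0.1, 0, 0], "rotation": [0, 0, 0]}])

```text
clock: 15.83
tool_pos: [461.5, -303.8, 107.2]
ee_rot: [0.005, 0.982, -0.19, 0.008]
contact_force: [11.1, -3.9, -6.7]
grip_width: 42.9
```

```bash
python3 -c "
from h import *
arc()
cap('wrist','w6');cap('top','t6')
a=cv2.resize(cv2.imread('pics/w6.png')[:330,120:400],None,fx=1.5,fy=1.5,interpolation=2)
b=cv2.resize(cv2.imread('pics/t6.png')[150:205,300:360],None,fx=6,fy=9,interpolation=2)
print(a.shape,b.shape)
cv2.imwrite('pics/c6.png',np.hstack([a,b[:495]]))
C=[541.4,-137.5,130]
print(proj('w6',C))"
```

```text
t 15.83 tcp [ 461.5 -303.8  107.2] yaw -0.382 handle angle 0.402 r 184.2 pullF 11.6 F [11.1 -3.9 -6.7] w 42.9 tilt [ 0.014 -0.014]
(495, 420, 3) (495, 360, 3)
[ 296.10872182 -384.00349242]
```

View pics/c6.png

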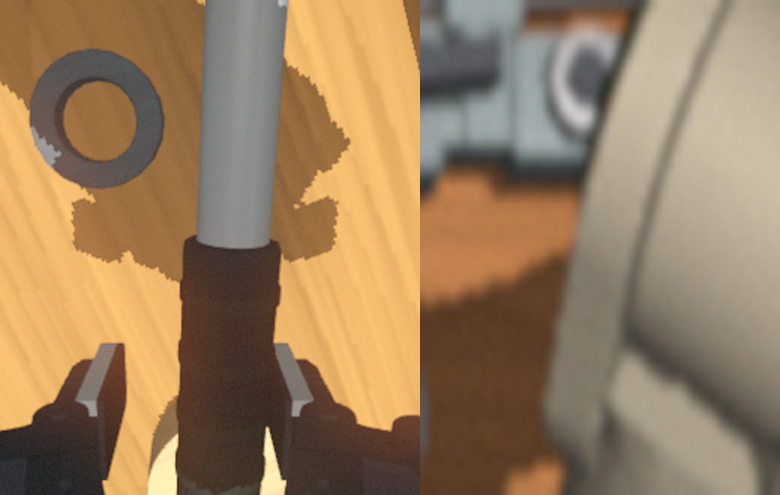

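```bash
python3 -c "
from h import *
P=[ray('w6',120+u/1.5,v/1.5,122)[:2] for u,v in((246,2),(234.5,240),(221.5,470))]
print(P)
d=P[0]-P[2];print('beta',np.arctan2(d[0],d[1]))
d=P[0]-P[1];print('beta tube',np.arctan2(d[0],d[1]))
Q=[ray('w5',u,v,122)[:2] for u,v in((256.5,60),(252,290))];d=Q[0]-Q[1];print(Q,'beta start',np.arctan2(d[0],d[1]))
C=np.array([541.4,-137.5]);d=(P[0]-P[2])/np.linalg.norm(P[0]-P[2]);w=C-P[2];s=w@d;o=d[0]*w[1]-d[1]*w[0];print('perp offset of axis from screw',o,'click ~',np.arcsin(abs(o)/40))
d=(Q[0]-Q[1])/np.linalg.norm(Q[0]-Q[1]);w=C-Q[1];print('start offset',d[0]*w[1]-d[1]*w[0])"
```

```text
[array([ 510.27184432, -216.16388878]), array([ 488.08198422, -267.75039055]), array([ 459.28791168, -333.2337551 ])]
beta 0.41073056291414006
beta tube 0.40622343976663167
[array([ 542.20025536, -184.22363086]), array([ 545.3150761 , -363.99694167])] beta start -0.01732464671685011
perp offset of axis from screw 2.8696500877125715 click ~ 0.07180293489392797
start offset -0.009294639008241568
```

Estimates of the click angle are 0.07 (axis offset from the screw), 0.085 (heading) and 0.10 (finger travel). A few mm more will clear 0.05 for certain and stay well below 0.18.

Emit:
play_rows(increments=[{"xyz": [-0.13, 0, 0.01], "rotation": [0.05, -0.1, 0]}, {"xyz": [-0.13, 0, 0.01], "rotation": [0.05, -0.1, 0]}, {"xyz": [-0.08, 0, 0], "rotation": [0, 0, 0]}])

```text
clock: 16.18
tool_pos: [459.3, -303.1, 107.6]
ee_rot: [0.004, 0.982, -0.19, 0.01]
contact_force: [11.7, -2.3, -7.4]
grip_width: 42.9
```

```bash
python3 -c "
from h import *
arc()"
```

```text
t 16.18 tcp [ 459.3 -303.1  107.6] yaw -0.382 handle angle 0.415 r 184.3 pullF 11.5 F [11.7 -2.3 -7.4] w 42.9 tilt [ 0.018 -0.012]
```

Emit:
play_rows(increments=[{"xyz": [0.03, 0, 0], "rotation": [0, 0, 0]}, {"xyz": [0.04, 0, 0], "rotation": [0, 0, 0]}, {"xyz": [0.05, 0, 0], "rotation": [0, 0, 0]}, {"xyz": [0.05, 0, 0], "rotation": [0, 0, 0]}, {"xyz": [0.05, 0, 0], "rotation": [0, 0, 0]}, {"xyz": [0.05, 0, 0], "rotation": [0, 0, 0]}])

```text
clock: 16.68
tool_pos: [480.7, -310.8, 109.2]
ee_rot: [0.008, 0.982, -0.19, 0.019]
contact_force: [-0.7, 0.5, -0.7]
grip_width: 42.4
```

```bash
python3 -c "
from h import *
arc()"
```

```text
t 16.68 tcp [ 480.7 -310.8  109.2] yaw -0.383 handle angle 0.293 r 184.2 pullF -0.9 F [-0.7  0.5 -0.7] w 42.4 tilt [ 0.035 -0.023]
```

Force gone and the handle free between the fingers. Opening and lifting off.

Emit:
play_rows(increments=[{"xyz": [0, 0, 0], "rotation": [0, 0, 0]}, {"xyz": [0, 0, 0], "rotation": [0, 0, 0]}, {"xyz": [0, 0, 0], "rotation": [0, 0, 0]}, {"xyz": [0, 0, 0], "rotation": [0, 0, 0]}], gripper=1)

```text
clock: 17.02
tool_pos: [478.3, -310.9, 108.8]
ee_rot: [0.008, 0.981, -0.192, 0.018]
contact_force: [0.6, -0.1, -0.5]
grip_width: 85.1
```

Emit:
play_rows(increments=[{"xyz": [0, 0, -0.3], "rotation": [0, 0, 0]}, {"xyz": [0, 0, -0.5], "rotation": [0, 0, 0]}, {"xyz": [0, 0, -0.6], "rotation": [0, 0, 0]}, {"xyz": [0, 0, -0.6], "rotation": [0, 0, 0]}, {"xyz": [0, 0, -0.6], "rotation": [0, 0, 0]}, {"xyz": [0, 0, -0.4], "rotation": [0, 0, 0]}, {"xyz": [0, 0, 0], "rotation": [0, 0, 0]}])

```text
clock: 17.6
tool_pos: [470.0, -307.9, 231.9]
ee_rot: [0.007, 0.981, -0.194, 0.014]
contact_force: [-0.6, -0.5, 0.3]
grip_width: 85.4
```

Emit:
play_rows(increments=[{"xyz": [-0.4, 0.4, -0.1], "rotation": [0, 0, 0]}, {"xyz": [-0.5, 0.5, -0.1], "rotation": [0, 0, 0]}, {"xyz": [-0.3, 0.6, -0.1], "rotation": [0, 0, 0]}, {"xyz": [0, 0.6, -0.1], "rotation": [0, 0, 0]}, {"xyz": [0, 0.6, -0.1], "rotation": [0, 0, 0]}, {"xyz": [0, 0.5, 0], "rotation": [0, 0, 0]}, {"xyz": [0, 0.3, 0], "rotation": [0, 0, 0]}, {"xyz": [0, 0, 0], "rotation": [0, 0, 0]}, {"xyz": [0, 0, 0], "rotation": [0, 0, 0]}])

```text
clock: 18.35
tool_pos: [365.7, -419.5, 248.3]
ee_rot: [0.005, 0.981, -0.193, 0.013]
contact_force: [0.3, -0.2, -0.7]
grip_width: 85.1
```

```bash
python3 -c "
from h import *
arc()
cap('wrist','w7');cap('side','s7')
a=cv2.resize(cv2.imread('pics/s7.png')[180:325,225:345],None,fx=4.1,fy=4.1,interpolation=2)[:590]
b=cv2.resize(cv2.imread('pics/w7.png'),(307,230)); b=np.vstack([b,np.zeros((a.shape[0]-230,307,3),np.uint8)])
cv2.imwrite('pics/c7.png',np.hstack([a,b]));print(a.shape)"
```

```text
t 18.35 tcp [ 365.7 -419.5  248.3] yaw -0.387 handle angle 0.468 r 328.6 pullF 0.4 F [ 0.3 -0.2 -0.7] w 85.1 tilt [ 0.023 -0.014]
(590, 492, 3)
```

View pics/c7.png

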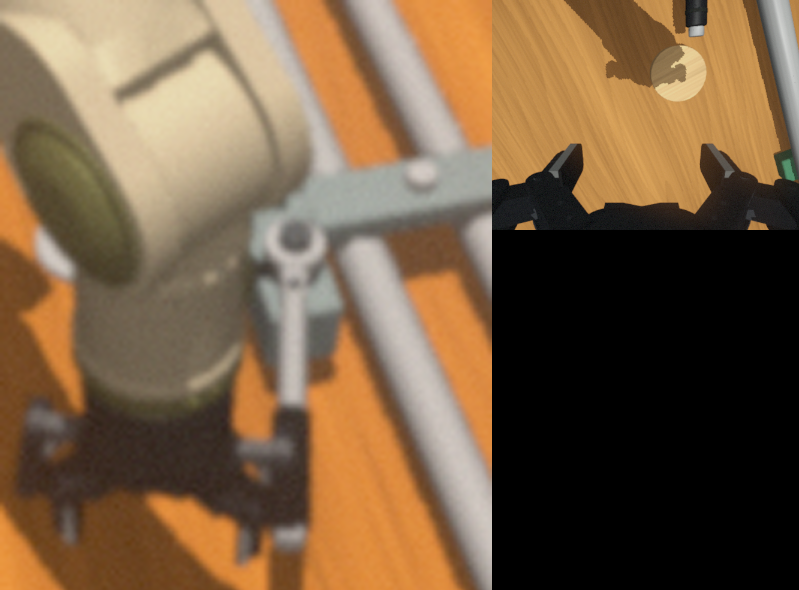

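Side crop: screw at (296,238), pivot at (294,283), handle end at (290,540). They look in line; I'll check the numbers.

```bash
python3 -c "
from h import *
S=lambda u,v,z,f='s7':ray(f,225+(u+.5)/4.1-.5,180+(v+.5)/4.1-.5,z)[:2]
c=S(296,238,130);p=S(294,283,130);g=S(291.5,400,122);e=S(289.5,540,122)
print(c,p,g,e,np.hypot(*(e-c)))
A=lambda a,b:np.arctan2(*(a-b))
print('handle',A(g,e),'screw->end',A(c,e),'pivot->end',A(p,e),'head',A(c,p))
cap('wrist','w8')
"
```

```text
[ 542.4768189  -135.04460757] [ 529.2232196 -173.3033299] [ 501.21533386 -260.81389895] [ 469.38522307 -360.40982233] 236.92163558096874
handle 0.3093332587141501 screw->end 0.3136213541470092 pivot->end 0.30952801008118697 head 0.3334822532738928
```

```bash
python3 -c "
from h import *
cap('top','t8');crop('t8',195,98,405,208,3.8,'t8c')"
```

```text
(no output)
```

View pics/t8c.png

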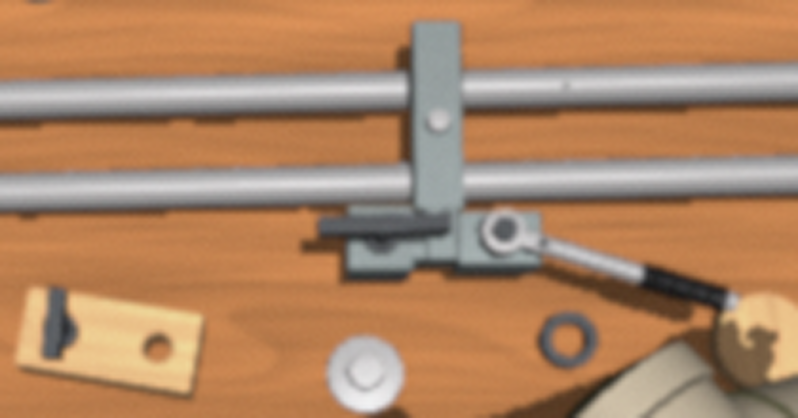

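The top view shows the rest in the bore with its bar parallel to the tubes, (318,227)–(449,222). The wrench is straight and the bystanders have not moved. Handing in.

```bash
python3 -c "
from h import *
s=readout.get_state();print(s['clock'],s['contact_force'],abs(s['qvel']).max());print(job.sign_off())"
```

```text
18.55 [0.52415735 0.39213583 0.27242525] 0.0060298288209899974
the job is handed in; nothing more can be done
None
```

The long tool rest is in the bore and the wrench has been pulled to its click, eased back and let go. I handed the job in at 18.6 s; no verdict is reported.

- **Tool rest:** it went into the bore with no contact force above its own weight (about 6 N). The last top view shows its collar on the boss and its bar parallel to the bed tubes.
- **Wrench:** the screw went tight after about 0.34 rad. The joint then gave at a steady 11 N or so, and I stopped there.
    - **Click angle:** just before a last small push, three estimates gave 0.07, 0.085 and 0.10 rad out of line, so they disagreed a little. With that push I put the end at about 0.09–0.12 rad, against the limits of 0.05 and 0.18.
- **After letting go:** the side camera put the handle at 0.309 rad and the head at about 0.31–0.33 rad. That is straight to within about 0.02 rad, the measuring error, and the screw still stands close to its stop at about 0.325.
- **Bystanders and robot:** the faceplate, jaw ring, bowl blank and short rest look unmoved. The force reading was near zero and the arm was at rest, touching nothing.
- **Camera disagreement:** the top and side cameras differed by about 4 mm on the bore's y position. I settled it with the wrist camera before inserting.

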